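# Put the storage box away and shut the cupboard on its catch

### The arm

A 7-joint arm with a two-finger parallel gripper is mounted at the origin on the work surface. World frame = base frame: x ahead of the robot, y to its left, z up, the work surface at z = 0. Lengths are in m, angles in rad, forces in N, time in s.
With the tool pointing down it reaches from about 0.35 to 0.9 m from the base axis. Payload 8.1 kg.
Tool frame: the origin (TCP) lies at the very end of the fingers, on their centre line; the grasp point (between the pads) lies 19 mm behind it; z points along the fingers, y is the line along which they close (so a half turn about z gives the same grasp; the last joint's range is limited). The gripper opens to 92 mm and grips with 3 to 60 N. Pads are 19 mm wide; open, the fingers measure 130 mm over their backs; the gripper's body (75 mm by 190 mm) begins 47 mm behind the grasp point.
Start: joints at [-1.411, 0.434, 0.025, 1.573, -0.012, 1.134, -0.075], TCP at [0.162, 0.604, 0.227] pointing down, gripper open.
Joint ranges: [-2.62, 2.62], [-0.44, 2.09], [-1.27, 1.32], [0.08, 2.57], [-1.32, 4.46], [0.12, 2], [-2.74, 2.74]. Speed limits (rad/s): [2.22, 2.22, 3.01, 3.01, 3.14, 3.14, 3.14].

### API

Orientations are given as a rotation vector (axis times angle).
In Python, from cell import observe, get_image, sign_off, find_in, trace, place_of gives the robot as it stands. The module is installed in compiled form; this text tells all that it offers.
- The arm moves only by the shell command python3 -m handwheel 'ROWS' [OPENING] [FORCE]. ROWS is JSON, a list of rows, each a list of 6 numbers: the shift along the tool's x, y, z each as a share of 0.02 m, from -1 to 1, then the turn, a rotation vector about the tool's x, y, z each as a share of 4 degrees, from -1 to 1. A call has 1 to 8 rows; each row shifts and turns the commanded pose from where the row before left it, along the tool's axes as they then stand; what a row does not reach is not made up. A row lasts 1/12 s, in which the tool goes at most 41.7 mm and 7.16 degrees, less where a joint would pass 70% of its speed; a pose out of reach is approached as far as the arm can. A call with a number of a shift or a turn outside -1 to 1 is refused whole. A call with a gripper value outside its range is refused whole. OPENING is the opening, from 0 (shut) to 1 (fully open), set as the call begins (- or left out, the last holds). The fingers move at their own pace and stop on an object; FORCE is the grip in N (left out, the last holds). Time passes only in rows, so rows that do not move let the fingers close. It gives the time, the measured TCP pose, the force, the opening and the grip force at its end, in the units of the state.
- observe(): the state, without advancing time (a new reading comes with each control period).
- get_image(name): name is "side" or "top" or "wrist"; returns a dict with "image" (384x512x3 uint8, red, green, blue), "fx", "fy", "cx", "cy" (pixels), "k1" (the pictures are not rectified: a ray, as slopes to the right and down, at radius r is drawn at 1 + k1 r^2 times it, then the intrinsics apply), "position" and "orientation" of the camera in the world. Camera axes: x right, y down, z forward; pixel columns grow to the right and rows downward; lengths in m; the calibration is good to about 2 mm. A picture is of the moment at which its call begins. There is no depth.
- sign_off(): hands the job in; it is judged then, once.
Trained networks look in the newest picture that a camera, given by its name, has taken for a name from the list of things; names that differ only in an ending like _2 or _b are one class to them, and where a whole thing is asked for, a point or a joint stands for the part that bears it (a point fixed in the world has none). Each returns a list of dicts, best first, with "score" (0 to 1); they miss things now and then, are a little off and sometimes report something else, mostly with a low value. They report only what shows in the picture. A call takes as long as a camera call. They do not tell look-alikes from the thing itself.
- find_in(label, camera): "rect" ([centre column, centre row, width, height] as shares, 0 to 1, of the picture: columns of its width, rows of its height, round what is visible of it).
- trace(label, camera): "region" (384x512 bool, what is visible of it) and "rect" ([centre column, centre row, width, height] as shares, 0 to 1, of the picture: columns of its width, rows of its height, round what is visible of it).
- place_of(label, camera): "point" ([column, row] as shares, 0 to 1, of the picture: columns of its width, rows of its height: a listed point, or the origin of a listed thing).
The state is a dict: "clock": time; "joints": joint angles; "dq": joint speeds; "joint_efforts": joint torques, N m; "position": TCP position; "ee_rot": TCP orientation; "force": force on the tool from outside, world axes, zero at the start; "ft_torque": the same for the moment, N m; "width": opening from 0.0 (shut) to 1.0 (fully open); "gripper_force": force on a finger pad.
Only numpy, scipy, OpenCV 4.12 (cv2) and the standard library are available. Lean on these libraries where they do the work, as an engineer would, in place of code of your own. Each camera call takes 0.05 s, during which the arm holds its last target. There are 200 camera calls.

### The job

Push the lidded storage box across the worktop into the open cupboard until it is wholly inside, keeping it upright, then push the door fully shut so that it seats on its catch and stays shut by itself. Leave the spice jar, the mug and the biscuit tin standing where they are.

Things in the scene. Friction and masses are not known exactly. Their poses are not given: they have to be found in the camera images.
- cupboard: Grey bottomless worktop cupboard, white roof, fixed; outside 220 wide, 270 deep, 200 mm high, walls and roof 12 mm. Origin: on the worktop, middle of the doorway, in the plane of the walls' front edges. x points into the cupboard, y left as seen from in front, z up. Clear doorway 196 mm wide (y -98 to 98), 188 mm high, no sill: the steel worktop runs on inside, 258 mm deep.
- door (a joint): Door angle, rad. 0: shut and seated on the catch; 1.57: straight out from the front; at most 2. Its strike meets the catch roller at about 0.09, tops it at about 0.035 and then snaps to 0; that takes about 7 N at 150 mm from the hinge. The door stays where it is left.
- door_edge (a point): Top corner of the door's free edge, on its outer face, 194 mm above the worktop. Axes: x square to the door, from outer to inner face; y along the door from hinge to free edge; z up. Grey door 216 wide, 15 thick, 190 mm high, 4 mm above the worktop. Steel bar handle 30 mm out from the outer face, 190 mm from the hinge, at heights 30 to 125 mm; above it the face is plain.
- door_hinge (a point): Point on the door's vertical hinge axis, 194 mm above the worktop, on the outer face at the right-hand front edge of the cupboard (x = -16, y = -108 mm in the cupboard's frame); axes as for door_edge.
- catch_roller (a point): The catch: a 16 mm white roller on a spring, hanging under the roof just inside the doorway near the free edge of the shut door (x = 18, y = 74, z = 177 mm in the cupboard's frame). The door's strike rides under it.
- storage_box: Closed white plastic food box with a grey lid, loose, about 0.6 kg, 130 long (its x), 110 wide (its y), 90 mm high (93 over the raised lid panel), too wide to grip. Origin: centre of its underside. It starts in front of the doorway, its x roughly pointing into the cupboard.
- spice_jar: Bystander: glass jar with a black cap, 56 mm diameter, 110 mm high; origin at the centre of its underside.
- mug: Bystander: white mug, 80 mm diameter, 90 mm high, handle to its +y; origin at the centre of its underside.
- biscuit_tin: Bystander: round steel biscuit tin, 103 mm diameter, 55 mm high; origin at the centre of its underside.
Not all that is in view belongs to the job. What is shaped like the storage_box but brown or purple is not meant.

How it is judged:
At the end, for the whole second after the job is handed in: The door is seated on its catch (joint below 0.015 rad) and stays so; the box stands upright (within 0.1 rad) and at rest inside the cupboard behind the shut door (value of joint door below 0.015 rad and x of storage_box in the frame of cupboard between 0.05 and 0.22 m and y of storage_box in the frame of cupboard between -0.06 and 0.06 m and angle between storage_box's own z axis and vertical below 0.1 rad and linear speed of storage_box below 0.02 m/s); the robot touches nothing.
It fails at once if the storage box is tipped by more than 0.5 rad (angle between storage_box's own z axis and vertical above 0.5 rad).
It fails at once if the spice jar is moved by more than 30 mm (distance of spice_jar from where it was at the start of the episode above 0.03 m).
It fails at once if the mug is moved by more than 30 mm (distance of mug from where it was at the start of the episode above 0.03 m).
It fails at once if the biscuit tin is moved by more than 30 mm (distance of biscuit_tin from where it was at the start of the episode above 0.03 m).
It fails at once if a bystander is knocked over (tilted by more than 0.5 rad) (angle between any of spice_jar, mug, biscuit_tin's own z axis and vertical above 0.5 rad).
It also fails if it takes over 72 s, if anything falls off the work surface, if the arm or the gripper's body presses on something with over 40 N, if the wrist force passes 120 N, or if a joint passes its speed limit or range.

## Working session

There is one attempt and no reset: what is moved stays moved. The work goes in short steps, Python scripts to look and compute and a shell command to move; the robot and the scene stay as the last step left them, time stands still between calls to the robot, and variables do not carry over. Pictures are saved under pics/ and viewed, at most 10 in all, crops included, and the job is handed in when it is done.

```bash
mkdir -p pics; cat > h.py <<'E'
import numpy as np, cv2
from scipy.spatial.transform import Rotation as R
from cell import *
def rot(o):
    o=np.array(o,float)
    return o if o.shape==(3,3) else (R.from_rotvec(o).as_matrix() if o.size==3 else R.from_quat(o).as_matrix())
def ray(g,u,v):
    K=np.array([[g['fx'],0,g['cx']],[0,g['fy'],g['cy']],[0,0,1]])
    p=cv2.undistortPoints(np.array([[[u,v]]],float),K,np.array([g['k1'],0,0,0.]))[0,0] if 0 else None
    d=np.array([(u-g['cx'])/g['fx'],(v-g['cy'])/g['fy']]);s=d.copy()
    for _ in range(20): s=d/(1+g['k1']*(s@s))
    return np.array(g['position']),rot(g['orientation'])@np.array([s[0],s[1],1])
def atz(g,u,v,z):
    p,d=ray(g,u,v);return p+d*(z-p[2])/d[2]
def proj(g,P):
    q=rot(g['orientation']).T@(np.array(P)-g['position']);s=q[:2]/q[2];s=s*(1+g['k1']*(s@s))
    return s*[g['fx'],g['fy']]+[g['cx'],g['cy']]
E
python3 - <<'E'
from h import *
np.set_printoptions(precision=3,suppress=True)
ims=[]
for c in ['side','top']:
    g=get_image(c);ims.append(g['image'])
    print(c,g['position'],g['orientation'],g['fx'],g['k1'])
    cv2.imwrite(f'pics/{c}0.png',cv2.resize(g['image'][:,:,::-1],(800,600)))
    for l,z in [('cupboard',0),('door_edge',.194),('door_hinge',.194),('catch_roller',.177),('storage_box',0),('spice_jar',0),('mug',0),('biscuit_tin',0)]:
        for r in place_of(l,c)[:3]:
            u,v=np.array(r['point'])*[512,384]
            print(l,round(r['score'],2),np.round([u,v]),atz(g,u,v,z))
s=observe();print(s['position'],s['ee_rot'],s['clock'])
E
```

```text
side [ 0.129 -0.713  0.851] [-2.227  0.585 -0.275] 374.7485924490934 -0.10472894537249128
door_edge 0.97 [309. 212.] [ 0.584 -0.18   0.194]
door_hinge 0.64 [364. 290.] [ 0.546 -0.432  0.194]
door_hinge 0.21 [308. 213.] [ 0.579 -0.182  0.194]
catch_roller 0.69 [223. 169.] [0.477 0.108 0.177]
storage_box 0.89 [342. 229.] [ 0.761 -0.138  0.   ]
storage_box 0.84 [240. 254.] [ 0.435 -0.071  0.   ]
storage_box 0.82 [210. 313.] [ 0.279 -0.208  0.   ]
spice_jar 0.63 [190. 202.] [0.392 0.211 0.   ]
mug 0.83 [368. 288.] [ 0.684 -0.35   0.   ]
biscuit_tin 0.7 [325. 340.] [ 0.49  -0.414  0.   ]
top [ 0.431 -0.02   1.143] [-2.198  2.159 -0.126] 379.63911813292333 -0.09979840123494661
door_edge 0.7 [320. 172.] [ 0.589 -0.185  0.194]
door_hinge 0.68 [317. 173.] [ 0.586 -0.178  0.194]
door_hinge 0.66 [237. 150.] [0.642 0.028 0.194]
catch_roller 0.57 [200. 213.] [0.479 0.119 0.177]
catch_roller 0.46 [172. 247.] [0.393 0.186 0.177]
storage_box 0.86 [291. 128.] [ 0.756 -0.127  0.   ]
storage_box 0.64 [315. 285.] [ 0.278 -0.207  0.   ]
storage_box 0.62 [269. 224.] [ 0.458 -0.065  0.   ]
spice_jar 0.62 [168. 243.] [0.396 0.236 0.   ]
mug 0.45 [321. 176.] [ 0.608 -0.223  0.   ]
biscuit_tin 0.65 [380. 211.] [ 0.503 -0.405  0.   ]
[0.162 0.604 0.227] [0.412 3.114 0.   ] 0.9
```

View pics/side0.png

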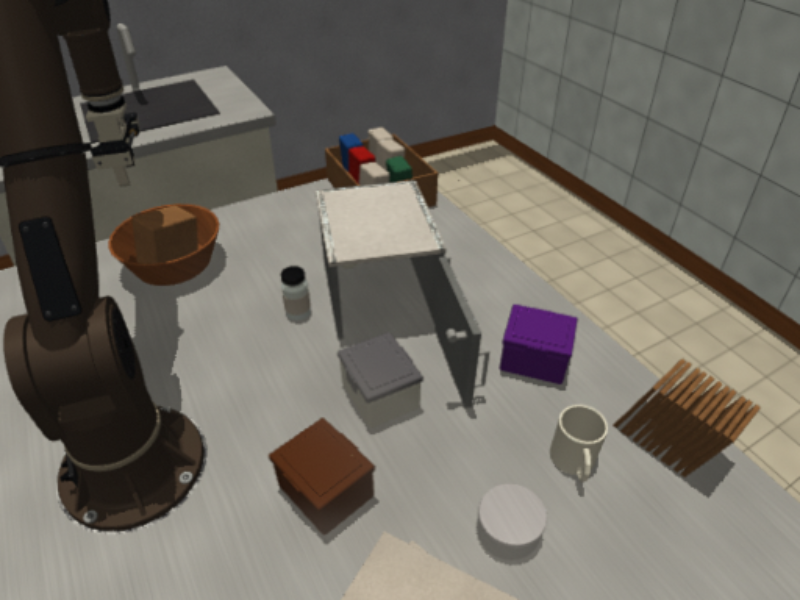

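View pics/top0.png

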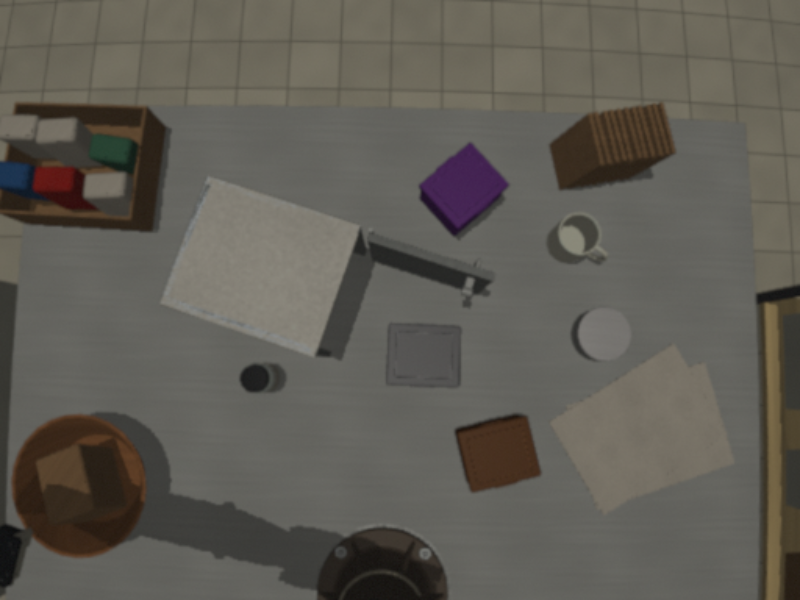

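The pictures show three box shapes in the side view: grey lid on white at (380,380), brown at (322,475) and purple at (540,345). In the top view they are at (424,355), (498,452) and (463,188). I choose the grey-lidded white one, which stands in front of the doorway. The cupboard opens to the right in the top view (roughly world -y), and the door stands about straight out.

```bash
python3 - <<'E'
from h import *
np.set_printoptions(precision=3,suppress=True)
g=get_image('top');s=.64
def show(n,pts,z):
    P=np.array([atz(g,u*s,v*s,z) for u,v in pts]);print(n,P[:,:2].tolist() if 0 else '\n',P[:,:2],'edges',np.linalg.norm(np.diff(P,axis=0,append=P[:1]),axis=1)); return P
P=show('roof BL,FR,FL,BL',[(209,179),(362,228),(318,355),(163,302)],.2)
L=show('lid',[(388,323),(461,324),(461,387),(387,386)],.09); print(L.mean(0))
show('door top',[(370,232),(493,274)],.194)
for l in ['cupboard','storage_box','door']:
  for r in trace(l,'top')[:3]:
    c,_=cv2.findContours(r['region'].astype(np.uint8),0,2)
    c=max(c,key=cv2.contourArea);b=cv2.boxPoints(cv2.minAreaRect(c))
    z={'cupboard':.2,'storage_box':.09,'door':.194}[l]
    Q=np.array([atz(g,u,v,z) for u,v in b]);print(l,round(r['score'],2),b.round(1).tolist(),'\n',Q[:,:2],np.linalg.norm(np.diff(Q,axis=0,append=Q[:1]),axis=1))
im=g['image'][130:270,190:350,::-1];cv2.imwrite('pics/crop1.png',cv2.resize(im,None,fx=5,fy=4.2,interpolation=2)[:590])
gs=get_image('side')
for n,z in [('mug',0),('biscuit_tin',0),('spice_jar',0)]:
  for c in ['top','side']:
    for r in find_in(n,c)[:2]: print(n,c,r['score'],(np.array(r['rect'])*[800,600,800,600]).round())
E
```

```text
roof BL,FR,FL,BL 
 [[0.728 0.296]
 [0.65  0.04 ]
 [0.443 0.105]
 [0.523 0.36 ]] edges [0.267 0.216 0.267 0.215]
lid 
 [[ 0.504 -0.003]
 [ 0.504 -0.133]
 [ 0.393 -0.134]
 [ 0.393 -0.004]] edges [0.13  0.112 0.131 0.111]
[ 0.448 -0.069  0.09 ]
door top 
 [[ 0.645  0.028]
 [ 0.58  -0.174]] edges [0.211 0.211]
cupboard 0.87 [[100.69999694824219, 194.89999389648438], [129.5, 109.5], [238.3000030517578, 146.3000030517578], [209.5, 231.60000610351562]] 
 [[0.519 0.369]
 [0.742 0.308]
 [0.649 0.024]
 [0.433 0.09 ]] [0.231 0.299 0.226 0.292]
storage_box 0.9 [[247.0, 207.0], [294.0, 207.0], [294.0, 247.0], [247.0, 247.0]] 
 [[ 0.503  0.001]
 [ 0.505 -0.13 ]
 [ 0.395 -0.131]
 [ 0.393 -0.002]] [0.131 0.111 0.13  0.11 ]
storage_box 0.88 [[289.8999938964844, 273.79998779296875], [336.1000061035156, 262.20001220703125], [346.5, 304.1000061035156], [300.3999938964844, 315.6000061035156]] 
 [[ 0.321 -0.121]
 [ 0.354 -0.249]
 [ 0.239 -0.279]
 [ 0.207 -0.151]] [0.132 0.119 0.131 0.118]
storage_box 0.81 [[262.6000061035156, 122.0], [299.5, 87.80000305175781], [328.20001220703125, 118.69999694824219], [291.3999938964844, 152.89999389648438]] 
 [[ 0.747 -0.039]
 [ 0.852 -0.144]
 [ 0.761 -0.227]
 [ 0.658 -0.122]] [0.149 0.123 0.147 0.121]
door 0.75 [[229.89999389648438, 170.6999969482422], [235.89999389648438, 148.89999389648438], [316.8999938964844, 171.0], [311.0, 192.8000030517578]] 
 [[ 0.587  0.044]
 [ 0.644  0.03 ]
 [ 0.591 -0.177]
 [ 0.535 -0.162]] [0.058 0.214 0.058 0.212]
mug top 0.9 [579. 236.  62.  47.]
mug side 0.62 [579. 443.  61.  81.]
mug side 0.51 [512. 524.  69.  84.]
biscuit_tin top 0.95 [601. 335.  62.  58.]
biscuit_tin side 0.83 [511. 520.  66.  74.]
spice_jar top 0.6 [579. 237.  63.  48.]
spice_jar top 0.56 [260. 377.  39.  32.]
spice_jar side 0.79 [297. 292.  31.  53.]
```

View pics/crop1.png

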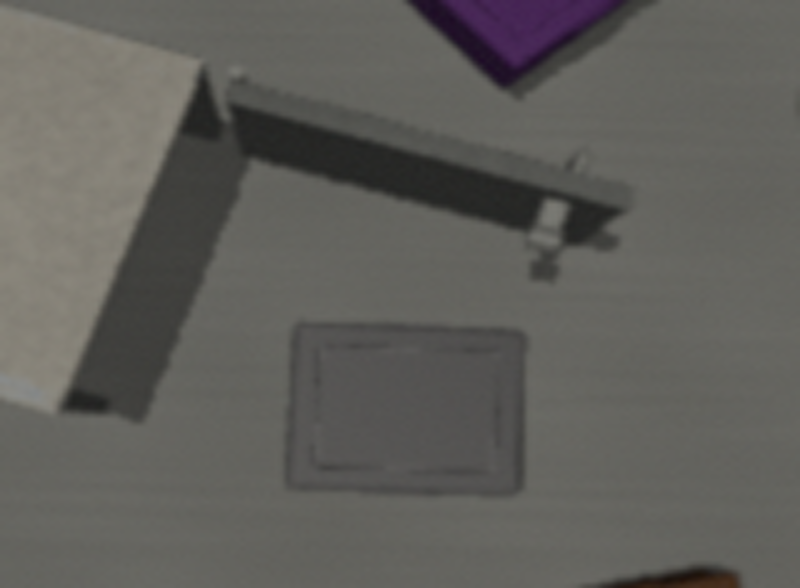

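The close crop confirms the choice: grey lid and white body at crop (405,408), with the door standing straight out behind it. The box is about 52 mm left of the doorway axis and turned 17°. I will first square it up with a flat push from the left, then push it in.

```bash
r='[-0.53,-0.83,0,0,0,0]'
python3 -m handwheel '[[-0.53,-0.83,0,0,0,0],[-0.53,-0.83,0,0,0,0],[-0.53,-0.83,0,0,0,0],[-0.53,-0.83,0,0,0,0],[-0.53,-0.83,0,0,0,0],[-0.53,-0.83,0,0,0,0],[-0.53,-0.83,0,0,0,0],[-0.53,-0.83,0,0,0,0]]' 0.25 20
python3 -m handwheel '[[-0.53,-0.83,0,0,0,0],[-0.53,-0.83,0,0,0,0],[-0.53,-0.83,0,0,0,0],[-0.53,-0.83,0,0,0,0],[-0.53,-0.83,0,0,0,0],[-0.53,-0.83,0,0,0,0],[-0.53,-0.83,0,0,0,0],[-0.53,-0.83,0,0,0,0]]'
python3 -m handwheel '[[-0.53,-0.83,0,0,0,0],[-0.53,-0.83,0,0,0,0],[-0.53,-0.83,0,0,0,0],[-0.53,-0.83,0,0,0,0],[-0.53,-0.83,0,0,0,0],[-0.53,-0.83,0,0,0,0],[-0.53,-0.83,0,0,0,0],[-0.53,-0.83,0,0,0,0]]'
python3 -m handwheel '[[-0.53,-0.83,0,0,0,0],[-0.53,-0.83,0,0,0,0],[-0.53,-0.83,0,0,0,0],[-0.53,-0.83,0,0,0,0],[-0.53,-0.83,0,0,0,0],[-0.53,-0.83,0,0,0,0],[-0.53,-0.83,0,0,0,0],[-0.53,-0.83,0,0,0,0]]'
cat >> h.py <<'E'
M=np.array([.5465,.0725,0]);A=np.radians(72.7)
C=np.array([[np.cos(A),-np.sin(A),0],[np.sin(A),np.cos(A),0],[0,0,1]])
np.set_printoptions(precision=3,suppress=True)
def cup(p): return C.T@(np.array(p)-M)
def state():
    s=observe();T=rot(s['ee_rot'])
    print('t',s['clock'],'cupTCP',cup(s['position']),'world',np.array(s['position']),'F cup',C.T@np.array(s['force']),'w',s['width'])
    print('tool axes in cup (columns)\n',C.T@T,'\nq',np.array(s['joints']));return s,T
def delta(target):  # cup target -> tool units
    s=observe();print('shift units',rot(s['ee_rot']).T@(C@np.array(target)+M-s['position'])/.02)
E
python3 -c "
from h import *
state();delta([-.155,.145,.227])"
```

```text
clock: 2.12
position: [0.21, 0.4524, 0.2268]
ee_rot: [0.412, 3.114, 0.001]
force: [-0.4, 0.3, 0.3]
width: 0.472
gripper_force: 0.0
clock: 2.78
position: [0.2574, 0.3021, 0.2269]
ee_rot: [0.412, 3.114, 0.001]
force: [0.1, 0.8, 0.9]
width: 0.251
gripper_force: 0.0
clock: 3.45
position: [0.3048, 0.1518, 0.2269]
ee_rot: [0.412, 3.114, 0.001]
force: [0.9, 0.0, -0.0]
width: 0.251
gripper_force: 0.0
clock: 4.12
position: [0.3521, 0.0015, 0.227]
ee_rot: [0.412, 3.114, 0.001]
force: [-0.8, 0.5, -0.7]
width: 0.253
gripper_force: 0.0
t 4.1167 cupTCP [-0.126  0.164  0.227] world [0.352 0.002 0.227] F cup [ 0.247  0.906 -0.68 ] w 0.25348514992410776
tool axes in cup (columns)
 [[-0.039  0.999  0.001]
 [ 0.999  0.039 -0.   ]
 [-0.001  0.001 -1.   ]] 
q [-0.737 -0.07   0.563  2.199  0.044  1.001  1.11 ]
shift units [-0.915 -1.508 -0.003]
```

```bash
python3 -m handwheel '[[-0.45,-0.75,0,0,0,0.55],[-0.45,-0.75,0,0,0,0],[0,0,1,0,0,0],[0,0,1,0,0,0],[0,0,1,0,0,0],[0,0,1,0,0,0],[0,0,1,0,0,0]]'
python3 -m handwheel '[[0,0,1,0,0,0],[0,0,1,0,0,0],[0,0,1,0,0,0],[0,0,0.9,0,0,0],[0,0,0,0,0,0]]'
python3 -c "
from h import *
state();delta([-.155,.065,.05])
g=get_image('top');cv2.imwrite('pics/t2.png',cv2.resize(g['image'][100:300,150:400,::-1],None,fx=3,fy=3))"
```

```text
clock: 4.7
position: [0.3611, -0.0314, 0.1261]
ee_rot: [0.471, 3.105, 0.001]
force: [0.5, 1.0, 0.6]
width: 0.251
gripper_force: 0.0
clock: 5.12
position: [0.3596, -0.0316, 0.0468]
ee_rot: [-0.471, -3.103, 0.002]
force: [-1.1, 0.8, 1.1]
width: 0.251
gripper_force: 0.0
t 5.1167 cupTCP [-0.155  0.148  0.047] world [ 0.36  -0.032  0.047] F cup [0.468 1.341 1.11 ] w 0.25114620568521007
tool axes in cup (columns)
 [[-0.     1.    -0.002]
 [ 1.     0.     0.003]
 [ 0.003 -0.002 -1.   ]] 
q [-0.48   0.343  0.526  2.409 -0.383  0.466  1.635]
shift units [-4.125 -0.004 -0.172]
```

View pics/t2.png

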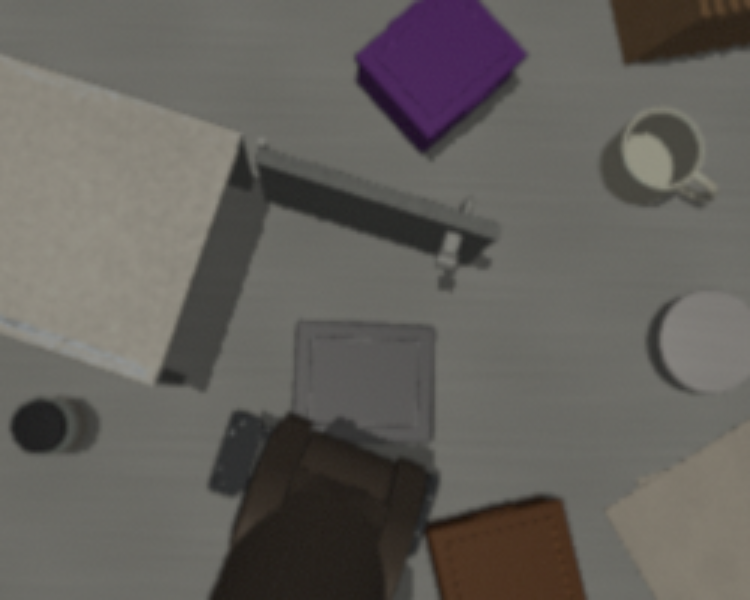

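The view shows the gripper at (335,460), seated to the left of the box at (365,375), and nothing has been disturbed. Now the squaring push.

```bash
python3 -m handwheel '[[-0.5,0,0,0,0,0],[-0.5,0,0,0,0,0],[-0.5,0,0,0,0,0],[-0.5,0,0,0,0,0],[-0.5,0,0,0,0,0],[-0.5,0,0,0,0,0],[-0.5,0,0,0,0,0],[-0.5,0,0,0,0,0]]'
python3 -m handwheel '[[-0.2,0,0,0,0,0],[0,0,0,0,0,0],[0.5,0,0,0,0,0],[1,0,0,0,0,0],[1,0,0,0,0,0],[1,0,0,0,0,0]]'
cat >> h.py <<'E'
def box():
    g=get_image('top');best=None
    for r in trace('storage_box','top'):
        c=max(cv2.findContours(r['region'].astype(np.uint8),0,2)[0],key=cv2.contourArea)
        Q=np.array([cup(atz(g,u,v,.09)) for u,v in c[:,0]])*1000
        m=cv2.minAreaRect(Q[:,:2].astype(np.float32))
        print('box?',round(r['score'],2),'cup mm',np.round(m[0]),np.round(m[1]),round(m[2],1))
E
python3 -c "
from h import *
state();box()"
```

```text
clock: 5.83
position: [0.4381, -0.0553, 0.0488]
ee_rot: [-0.471, -3.106, -0.0]
force: [-5.5, 2.4, 4.1]
width: 0.251
gripper_force: 2.8
clock: 6.33
position: [0.3725, -0.0354, 0.0487]
ee_rot: [-0.472, -3.106, 0.0]
force: [-0.5, 0.8, 0.5]
width: 0.25
gripper_force: 0.0
t 6.3333 cupTCP [-0.155  0.134  0.049] world [ 0.372 -0.035  0.049] F cup [0.581 0.66  0.495] w 0.2503727632909524
tool axes in cup (columns)
 [[-0.  1. -0.]
 [ 1.  0. -0.]
 [-0. -0. -1.]] 
q [-0.466  0.354  0.526  2.381 -0.385  0.482  1.646]
box? 0.83 cup mm [-339.  173.] [132. 119.] 32.0
box? 0.73 cup mm [-133. -260.] [144. 117.] 60.1
box? 0.62 cup mm [-175.   -6.] [128. 117.] 2.4
box? 0.26 cup mm [102. 182.] [64. 47.] 19.2
```

The box is now square: centre (-175,-6) mm and 2° in the cupboard frame. The gripper body is 190 mm wide and would brush the door behind the box, so I'll nudge the door about 15° wider, with the finger above box height.

```bash
python3 -m handwheel '[[0,0,-1,0,0,0],[0,0,-1,0,0,0],[0,0,-1,0,0,0],[0,0,-1,0,0,0],[0,0.5,-0.9,0,0,0],[-1,0,0,0,0,0],[-1,0,0,0,0,0],[-1,0,0,0,0,0]]' 0
python3 -m handwheel '[[-1,0,0,0,0,0],[-1,0,0,0,0,0],[-1,0,0,0,0,0],[-1,0,0,0,0,0],[-1,0,0,0,0,0],[-1,0,0,0,0,0],[-0.5,0,0,0,0,0],[-0.5,0,0,0,0,0]]'
python3 -m handwheel '[[-0.5,0,0,0,0,0],[-0.5,0,0,0,0,0],[-0.5,0,0,0,0,0],[-0.5,0,0,0,0,0],[-0.5,0,0,0,0,0],[-0.5,0,0,0,0,0]]'
python3 -c "
from h import *
state()"
python3 -m handwheel '[[1,0,0,0,0,0],[1,-0.5,-1,0,0,0],[0,-1,-1,0,0,0],[0,-1,-1,0,0,0],[0,-1,0,0,0,0],[0,-1,0,0,0,0],[0,-1,0,0,0,0],[0,-1,0,0,0,0]]'
python3 -c "
from h import *
state();delta([-.31,.01,.2]);box()
for l in ['door_edge','door_hinge']:
  g=get_image('top')
  for r in place_of(l,'top')[:2]:
    u,v=np.array(r['point'])*[512,384];print(l,r['score'],cup(atz(g,u,v,.194)))
"
```

```text
clock: 7.1
position: [0.4355, -0.0433, 0.1473]
ee_rot: [0.469, 3.104, 0.002]
force: [0.0, -0.1, -0.8]
width: 0.007
gripper_force: 0.0
clock: 7.77
position: [0.5685, -0.0857, 0.1465]
ee_rot: [-0.472, -3.106, 0.0]
force: [-0.2, 1.0, 0.4]
width: 0.006
gripper_force: 0.0
clock: 8.27
position: [0.6253, -0.1028, 0.1466]
ee_rot: [-0.471, -3.105, -0.001]
force: [-0.7, -0.8, -0.4]
width: 0.004
gripper_force: 0.4
t 8.2667 cupTCP [-0.144 -0.127  0.147] world [ 0.625 -0.103  0.147] F cup [-1.007  0.38  -0.399] w 0.003945877192693184
tool axes in cup (columns)
 [[-0.001  1.     0.   ]
 [ 1.     0.001  0.001]
 [ 0.001  0.    -1.   ]] 
q [-0.323  0.576  0.617  1.68  -0.382  1.01   1.695]
clock: 8.93
position: [0.5481, -0.2159, 0.207]
ee_rot: [0.471, 3.106, 0.001]
force: [-0.0, 0.6, 1.0]
width: 0.004
gripper_force: 0.0
t 8.9333 cupTCP [-0.275 -0.087  0.207] world [ 0.548 -0.216  0.207] F cup [0.528 0.165 0.959] w 0.003851570490911898
tool axes in cup (columns)
 [[-0.001  1.     0.001]
 [ 1.     0.001 -0.   ]
 [-0.     0.001 -1.   ]] 
q [-0.187  0.445  0.678  1.729 -0.312  1.077  1.862]
shift units [ 4.865 -1.75   0.348]
box? 0.68 cup mm [-175.   -5.] [114. 135.] 89.9
box? 0.55 cup mm [-134. -259.] [144. 118.] 62.0
door_edge 0.68 [-0.213 -0.199  0.194]
door_hinge 0.97 [-0.01  -0.105  0.194]
```

```bash
python3 -m handwheel '[[1,-0.5,0,0,0,0],[1,-0.5,0,0,0,0],[1,-0.5,0,0,0,0],[1,-0.25,0,0,0,0],[0.9,0,0,0,0,0],[0,0,0,0,0,-1],[0,0,0,0,0,-1],[0,0,0,0,0,-1]]' 0.55
python3 -m handwheel '[[0,0,0,0,0,-1],[0,0,0,0,0,-1],[0,0,0,0,0,-1],[0,0,0,0,0,-1],[0,0,0,0,0,-1],[0,0,0,0,0,-1],[0,0,0,0,0,-1],[0,0,0,0,0,-1]]'
python3 -m handwheel '[[0,0,0,0,0,-1],[0,0,0,0,0,-1],[0,0,0,0,0,-1],[0,0,0,0,0,-1],[0,0,0,0,0,-1],[0,0,0,0,0,-1],[0,0,0,0,0,-1],[0,0,0,0,0,-1]]'
python3 -m handwheel '[[0,0,0,0,0,-1],[0,0,0,0,0,-1],[0,0,0,0,0,-1],[0,0,0,0,0,-0.5],[0,0,0,0,0,0]]'
python3 -c "
from h import *
state();delta([-.29,.01,.045])"
```

```text
clock: 9.9
position: [0.4451, -0.2183, 0.2068]
ee_rot: [0.135, 3.138, 0.001]
force: [-0.5, -0.3, 0.6]
width: 0.523
gripper_force: 0.0
clock: 10.57
position: [0.4452, -0.2185, 0.2067]
ee_rot: [-0.735, 3.054, 0.001]
force: [-0.1, 0.1, 1.1]
width: 0.548
gripper_force: 0.0
clock: 11.23
position: [0.4443, -0.2186, 0.2049]
ee_rot: [1.429, -2.793, -0.005]
force: [0.2, -0.2, -1.0]
width: 0.552
gripper_force: 0.0
clock: 11.65
position: [0.4436, -0.2195, 0.2039]
ee_rot: [1.741, -2.61, -0.01]
force: [-0.6, -0.7, -0.3]
width: 0.553
gripper_force: 0.0
t 11.65 cupTCP [-0.309  0.011  0.204] world [ 0.444 -0.22   0.204] F cup [-0.823  0.406 -0.302] w 0.5534398143041193
tool axes in cup (columns)
 [[-0.996  0.092  0.001]
 [ 0.092  0.996  0.008]
 [ 0.     0.008 -1.   ]] 
q [ 1.071  0.405 -0.942  1.853  0.369  1.078  2.734]
shift units [-0.974 -0.044  7.947]
```

The last joint is at its limit this way round, so I'll turn to the equivalent orientation the other way.

```bash
for i in 1 2 3 4 5; do python3 -m handwheel '[[0,0,0,0,0,1],[0,0,0,0,0,1],[0,0,0,0,0,1],[0,0,0,0,0,1],[0,0,0,0,0,1],[0,0,0,0,0,1],[0,0,0,0,0,1],[0,0,0,0,0,1]]' >/dev/null; done
python3 -m handwheel '[[0,0,0,0,0,1],[0,0,0,0,0,1],[0,0,0,0,0,1],[0,0,0,0,0,0.7],[0,0,0,0,0,0]]'
python3 -c "
from h import *
state();delta([-.29,.01,.045])"
```

```text
clock: 15.4
position: [0.4441, -0.2189, 0.2046]
ee_rot: [-2.532, -1.853, 0.007]
force: [-0.3, -0.3, 0.3]
width: 0.548
gripper_force: 0.0
t 15.4 cupTCP [-0.309  0.011  0.205] world [ 0.444 -0.219  0.205] F cup [-0.355  0.155  0.336] w 0.5475417371242735
tool axes in cup (columns)
 [[ 1.    -0.005 -0.001]
 [-0.005 -1.     0.006]
 [-0.001 -0.006 -1.   ]] 
q [ 0.591  0.272 -0.298  1.888  0.095  1.001 -0.056]
shift units [0.94  0.101 7.979]
```

```bash
python3 -m handwheel '[[0,0.1,1,0,0,0],[0,0,1,0,0,0],[0,0,1,0,0,0],[0,0,1,0,0,0],[0,0,1,0,0,0],[0,0,1,0,0,0],[0,0,1,0,0,0],[0,0,0.9,0,0,0]]'
python3 -m handwheel '[[0.7,0,0,0,0,0],[0.7,0,0,0,0,0],[0.7,0,0,0,0,0],[0.5,0,0,0,0,0],[0.5,0,0,0,0,0],[0.5,0,0,0,0,0],[0.5,0,0,0,0,0],[0.5,0,0,0,0,0]]'
python3 -c "
from h import *
state();box()"
python3 -m handwheel '[[0.6,0,0,0,0,0],[0.6,0,0,0,0,0],[0.6,0,0,0,0,0],[0.6,0,0,0,0,0],[0.6,0,0,0,0,0],[0.6,0,0,0,0,0],[0.6,0,0,0,0,0],[0.6,0,0,0,0,0]]'
python3 -c "
from h import *
state()
g=get_image('top');cv2.imwrite('pics/t3.png',cv2.resize(g['image'][100:300,150:400,::-1],None,fx=3,fy=3))"
```

```text
clock: 16.07
position: [0.4445, -0.2198, 0.0454]
ee_rot: [-2.528, -1.858, 0.008]
force: [0.3, 0.3, 0.0]
width: 0.551
gripper_force: 0.0
clock: 16.73
position: [0.4721, -0.1326, 0.0463]
ee_rot: [-2.531, -1.854, 0.009]
force: [-1.1, -4.7, 2.6]
width: 0.55
gripper_force: 2.5
t 16.7333 cupTCP [-0.218  0.01   0.046] world [ 0.472 -0.133  0.046] F cup [-4.84  -0.31   2.623] w 0.5502066927129163
tool axes in cup (columns)
 [[ 1.    -0.004 -0.002]
 [-0.004 -1.     0.007]
 [-0.002 -0.007 -1.   ]] 
q [ 0.359  0.48  -0.256  2.064  0.202  0.628 -0.341]
box? 0.8 cup mm [-134. -259.] [144. 117.] 58.1
box? 0.77 cup mm [-130.   -6.] [115. 112.] 89.9
box? 0.55 cup mm [-275.  179.] [21. 66.] 25.7
box? 0.19 cup mm [-118. -154.] [235.  64.] 24.2
clock: 17.5
position: [0.501, -0.0401, 0.046]
ee_rot: [-2.529, -1.855, 0.009]
force: [-1.2, -4.8, 3.9]
width: 0.55
gripper_force: 2.9
t 17.5 cupTCP [-0.121  0.01   0.046] world [ 0.501 -0.04   0.046] F cup [-4.931 -0.248  3.912] w 0.550310925588415
tool axes in cup (columns)
 [[ 1.    -0.003 -0.002]
 [-0.003 -1.     0.007]
 [-0.002 -0.007 -1.   ]] 
q [ 0.167  0.495 -0.256  2.035  0.201  0.642 -0.527]
```

View pics/t3.png

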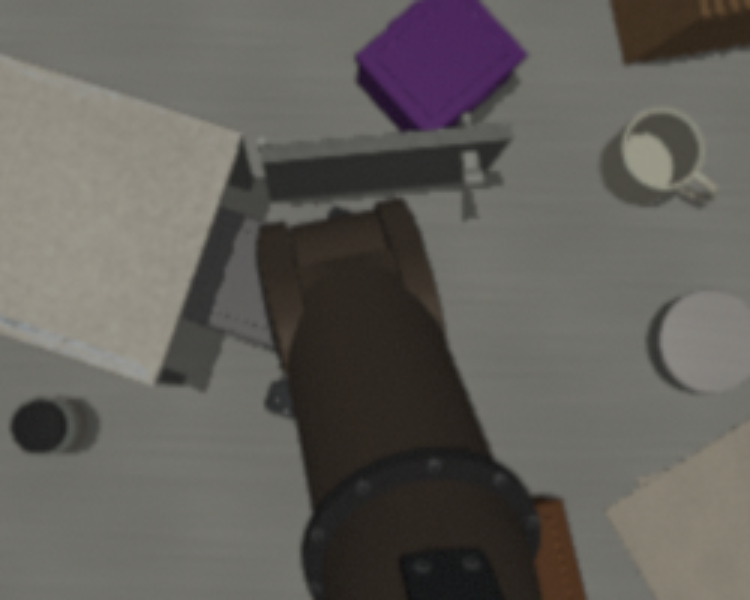

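The box is entering squarely between the posts, with its lid at (240,290), and the bystanders are undisturbed. I'll push a little more, back off, tilt the tool 44° and finish the push.

```bash
python3 -m handwheel '[[0.6,0,0,0,0,0],[0.6,0,0,0,0,0],[0.6,0,0,0,0,0],[0.5,0,0,0,0,0],[0,0,0,0,0,0],[-1,0,0,0,0,0],[-1,0,-0.5,0,0,0],[0,0,-0.5,0,0,0]]'
python3 -m handwheel '[[0,0,0,0,1,0],[0,0,0,0,1,0],[0,0,0,0,1,0],[0,0,0,0,1,0],[0,0,0,0,1,0],[0,0,0,0,0,0]]'
python3 -c "
from h import *
state()"
python3 -m handwheel '[[0,0,0,0,1,0],[0,0,0,0,1,0],[0,0,0,0,1,0],[0,0,0,0,1,0],[0,0,0,0,1,0],[0,0,0,0,1,0],[0,0,0,0,0,0]]'
python3 -c "
from h import *
state();delta([-.09,.015,.05]);delta([.015,.015,.05])"
```

```text
clock: 18.22
position: [0.5006, -0.0387, 0.0653]
ee_rot: [-2.531, -1.851, 0.014]
force: [-1.0, 0.2, 0.2]
width: 0.55
gripper_force: 0.0
clock: 18.72
position: [0.5018, -0.0393, 0.0649]
ee_rot: [-2.347, -1.704, -0.407]
force: [-0.8, -0.7, -0.0]
width: 0.549
gripper_force: 0.0
t 18.7167 cupTCP [-0.12   0.009  0.065] world [ 0.502 -0.039  0.065] F cup [-0.877  0.521 -0.008] w 0.5490070897344891
tool axes in cup (columns)
 [[ 0.939 -0.011  0.343]
 [-0.014 -1.     0.005]
 [ 0.343 -0.009 -0.939]] 
q [ 0.641  0.536 -0.555  2.048 -0.136  0.582 -0.045]
clock: 19.3
position: [0.502, -0.0368, 0.0635]
ee_rot: [-2.068, -1.503, -0.826]
force: [-0.4, -0.9, -1.0]
width: 0.548
gripper_force: 0.0
t 19.3 cupTCP [-0.118  0.01   0.064] world [ 0.502 -0.037  0.064] F cup [-0.962  0.089 -0.973] w 0.5475812515835902
tool axes in cup (columns)
 [[ 0.719 -0.007  0.695]
 [-0.013 -1.     0.004]
 [ 0.695 -0.012 -0.719]] 
q [ 1.075  0.819 -0.848  2.026 -0.327  0.61   0.355]
shift units [ 0.518 -0.251  1.447]
shift units [ 4.291 -0.287  5.097]
```

```bash
python3 -m handwheel '[[0.25,-0.12,0.7,0,0,0],[0.25,-0.12,0.7,0,0,0],[0.4,0,0.38,0,0,0],[0.4,0,0.38,0,0,0],[0.4,0,0.38,0,0,0],[0.4,0,0.38,0,0,0],[0.4,0,0.38,0,0,0],[0.4,0,0.38,0,0,0]]'
python3 -c "
from h import *
state();delta([.015,.015,.05])
g=get_image('side');cv2.imwrite('pics/s4.png',cv2.resize(g['image'][80:330,130:400,::-1],None,fx=2.4,fy=2.4))"
```

```text
clock: 19.97
position: [0.5264, 0.0557, 0.0533]
ee_rot: [-2.067, -1.512, -0.827]
force: [-0.5, -1.2, 0.3]
width: 0.554
gripper_force: 1.0
t 19.9667 cupTCP [-0.022  0.014  0.053] world [0.526 0.056 0.053] F cup [-1.33  0.12  0.32] w 0.5537517791047437
tool axes in cup (columns)
 [[ 0.721 -0.003  0.693]
 [-0.007 -1.     0.003]
 [ 0.693 -0.007 -0.721]] 
q [ 0.912  0.835 -0.881  2.082 -0.384  0.426  0.286]
shift units [ 1.218 -0.045  1.403]
```

View pics/s4.png

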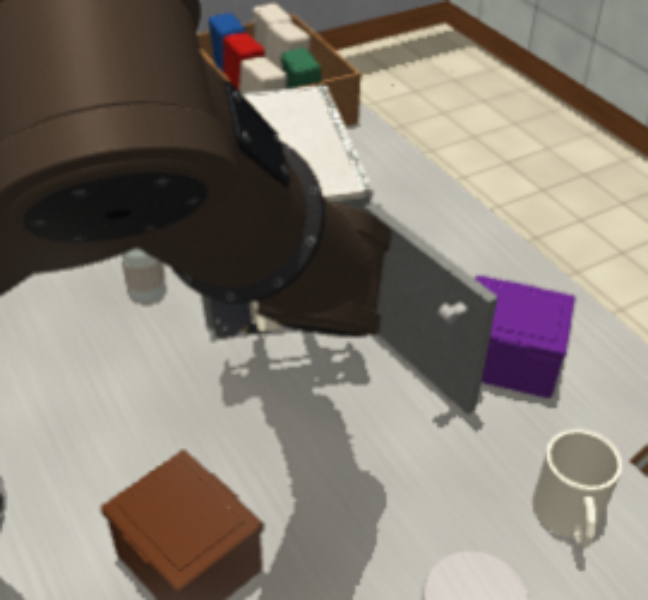

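The arm is over the doorway and clear of the door (460,310). The jar, mug and tin are undisturbed. I'll finish the push.

```bash
python3 -m handwheel '[[0.4,0,0.4,0,0,0],[0.4,0,0.4,0,0,0],[0.4,0,0.4,0,0,0],[0.2,0,0.25,0,0,0],[0,0,0,0,0,0]]'
python3 -c "
from h import *
state()"
python3 -m handwheel '[[-0.7,0,-0.7,0,0,0],[-0.7,0,-0.7,0,0,0],[-0.7,0,-0.7,0,0,0],[-0.7,0,-0.7,0,0,0],[-0.7,0,-0.7,0,0,0],[-0.7,0,-0.7,0,0,0],[-0.7,0,-0.7,0,0,0],[-0.7,0,-0.7,0,0,0]]' 0
python3 -c "
from h import *
state()
for c in ['top','side','wrist']:
  g=get_image(c)
  for r in place_of('storage_box',c)[:3]:
    u,v=np.array(r['point'])*[512,384];print(c,r['score'],cup(atz(g,u,v,0)))
cv2.imwrite('pics/w5.png',g['image'][:,:,::-1])"
```

```text
clock: 20.43
position: [0.5383, 0.0945, 0.0521]
ee_rot: [-2.065, -1.512, -0.828]
force: [0.5, -0.5, 0.5]
width: 0.549
gripper_force: 0.2
t 20.4333 cupTCP [0.019 0.014 0.052] world [0.538 0.095 0.052] F cup [-0.298 -0.603  0.463] w 0.5487982108903462
tool axes in cup (columns)
 [[ 0.72  -0.002  0.694]
 [-0.006 -1.     0.004]
 [ 0.694 -0.007 -0.72 ]] 
q [ 0.836  0.842 -0.891  2.087 -0.409  0.364  0.252]
clock: 21.1
position: [0.4896, -0.0589, 0.0546]
ee_rot: [-2.066, -1.51, -0.827]
force: [-0.1, 0.5, -0.2]
width: 0.031
gripper_force: 0.0
t 21.1 cupTCP [-0.142  0.015  0.055] world [ 0.49  -0.059  0.055] F cup [ 0.474  0.277 -0.196] w 0.03126195606785558
tool axes in cup (columns)
 [[ 0.72  -0.003  0.694]
 [-0.008 -1.     0.004]
 [ 0.694 -0.008 -0.72 ]] 
q [ 1.113  0.832 -0.835  2.023 -0.304  0.63   0.388]
top 0.9 [-0.135 -0.272  0.   ]
top 0.57 [-0.349  0.178  0.   ]
side 0.81 [-0.345  0.177  0.   ]
side 0.69 [-0.14  -0.267  0.   ]
side 0.66 [ 0.077 -0.008  0.   ]
wrist 0.62 [ 0.093 -0.009  0.   ]
```

View pics/w5.png

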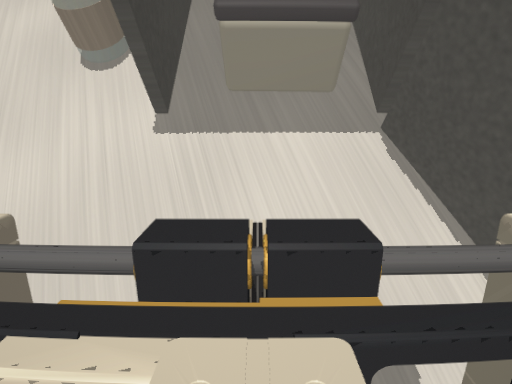

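The wrist view shows the box standing square inside, with its rear face at (285,55), well behind the front edges at row 120. The estimate is (0.085,-0.008). Now the door: untilt, rise over it and come down on its outer side.

```bash
python3 -m handwheel '[[0,0,0,0,-1,0],[0,0,0,0,-1,0],[0,0,0,0,-1,0],[0,0,0,0,-1,0],[0,0,0,0,-1,0],[0,0,0,0,-1,0],[0,0,0,0,-1,0],[0,0,0,0,-1,0]]' >/dev/null
python3 -m handwheel '[[0,0,0,0,-1,0],[0,0,0,0,-1,0],[0,0,0,0,-0.8,0],[0,0,-1,0,0,0],[0,0,-1,0,0,0],[0,0,-1,0,0,0],[0,0,-1,0,0,0],[0,0,-1,0,0,0]]' >/dev/null
python3 -m handwheel '[[0,0,-1,0,0,0],[0,0,-1,0,0,0],[0,0,-1,0,0,0],[0,0,-1,0,0,0],[0,0,-1,0,0,0],[0,1,-0.5,0,0,0],[0,1,0,0,0,0],[0,1,0,0,0,0]]'
python3 -c "
from h import *
state();delta([-.14,-.24,.26])
g=get_image('top')
for l in ['door_edge','door_hinge']:
  for r in place_of(l,'top')[:2]:
    u,v=np.array(r['point'])*[512,384];print(l,r['score'],cup(atz(g,u,v,.194)))
cv2.imwrite('pics/t6.png',cv2.resize(g['image'][100:300,150:400,::-1],None,fx=3,fy=3))"
```

```text
clock: 23.4
position: [0.5491, -0.0775, 0.2651]
ee_rot: [-2.521, -1.854, -0.011]
force: [0.4, 0.2, -0.3]
width: 0.004
gripper_force: 0.0
t 23.4 cupTCP [-0.142 -0.047  0.265] world [ 0.549 -0.077  0.265] F cup [ 0.304 -0.358 -0.306] w 0.0036962259154320796
tool axes in cup (columns)
 [[ 1.    -0.001  0.013]
 [-0.001 -1.     0.006]
 [ 0.013 -0.006 -1.   ]] 
q [ 0.252  0.311 -0.261  1.671  0.07   1.173 -0.326]
shift units [0.123 9.647 0.201]
door_hinge 0.68 [-0.014 -0.114  0.194]
```

View pics/t6.png

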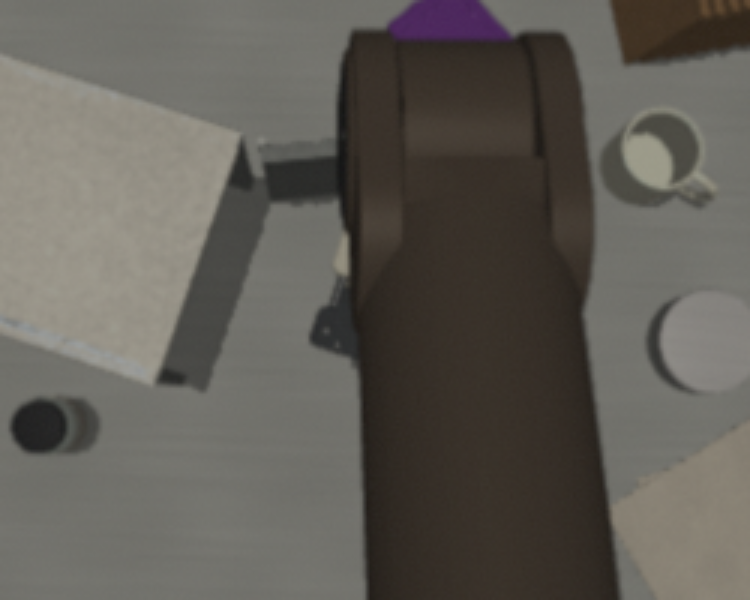

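The top view shows the door hinge end at (290,150), still swung wide, and the arm clear above. I'll continue over the door and lower the tool outside it.

```bash
python3 -m handwheel '[[0,1,0,0,0,0],[0,1,0,0,0,0],[0,1,0,0,0,0],[0,1,0,0,0,0],[0,1,0,0,0,0],[0,1,0,0,0,0],[0,1,0,0,0,0],[0,1,0,0,0,0]]' 0
python3 -m handwheel '[[0,1,0,0,0,0],[0,0.7,0,0,0,0],[0,0,1,0,0,0],[0,0,1,0,0,0],[0,0,1,0,0,0],[0,0,1,0,0,0],[0,0,1,0,0,0],[0,0,0.7,0,0,0]]'
python3 -c "
from h import *
state();delta([-.18,-.127,.15])"
```

```text
clock: 24.22
position: [0.7008, -0.1255, 0.2627]
ee_rot: [-2.519, -1.852, -0.008]
force: [0.3, -0.5, -0.4]
width: 0.004
gripper_force: 0.0
clock: 24.88
position: [0.7312, -0.1336, 0.1465]
ee_rot: [-2.518, -1.851, -0.006]
force: [-0.5, -0.5, 0.6]
width: 0.005
gripper_force: 0.0
t 24.8833 cupTCP [-0.142 -0.238  0.146] world [ 0.731 -0.134  0.146] F cup [-0.608  0.333  0.626] w 0.004532302233355798
tool axes in cup (columns)
 [[ 1.    -0.001  0.013]
 [-0.001 -1.     0.011]
 [ 0.013 -0.011 -1.   ]] 
q [ 0.229  0.709 -0.205  1.301  0.129  1.153 -0.284]
shift units [-1.913 -5.532 -0.14 ]
```

```bash
python3 -m handwheel '[[-0.27,-0.79,0,0,0,0],[-0.27,-0.79,0,0,0,0],[-0.27,-0.79,0,0,0,0],[-0.27,-0.79,0,0,0,0],[-0.27,-0.79,0,0,0,0],[-0.27,-0.79,0,0,0,0],[-0.27,-0.79,0,0,0,0]]'
python3 -m handwheel '[[0.02,-0.75,0,0,0,0],[0.02,-0.75,0,0,0,0],[0.02,-0.75,0,0,0,0],[0.02,-0.75,0,0,0,0],[0.38,-0.76,0,0,0,0],[0.38,-0.76,0,0,0,0],[0.38,-0.76,0,0,0,0],[0.38,-0.76,0,0,0,0]]'
python3 -m handwheel '[[0.66,-0.56,0,0,0,0],[0.66,-0.56,0,0,0,0],[0.66,-0.56,0,0,0,0],[0.66,-0.56,0,0,0,0]]'
python3 -c "
from h import *
state();delta([-.044,.055,.15])
g=get_image('side');cv2.imwrite('pics/s7.png',cv2.resize(g['image'][80:330,130:400,::-1],None,fx=2.4,fy=2.4))"
```

```text
clock: 25.47
position: [0.6145, -0.1365, 0.1491]
ee_rot: [-2.52, -1.852, -0.009]
force: [0.8, 0.2, -0.0]
width: 0.004
gripper_force: 0.3
clock: 26.13
position: [0.5089, -0.0698, 0.1504]
ee_rot: [-2.52, -1.852, -0.009]
force: [0.8, -0.5, -0.2]
width: 0.003
gripper_force: 0.3
clock: 26.47
position: [0.4821, -0.0061, 0.1515]
ee_rot: [-2.521, -1.852, -0.009]
force: [0.5, -0.3, -0.5]
width: 0.003
gripper_force: 0.3
t 26.4667 cupTCP [-0.094  0.038  0.151] world [ 0.482 -0.006  0.151] F cup [-0.149 -0.575 -0.508] w 0.003489998516855062
tool axes in cup (columns)
 [[ 1.    -0.001  0.013]
 [-0.002 -1.     0.008]
 [ 0.013 -0.008 -1.   ]] 
q [ 0.155  0.314 -0.301  1.985  0.101  0.86  -0.502]
shift units [ 2.508 -0.845  0.111]
```

View pics/s7.png

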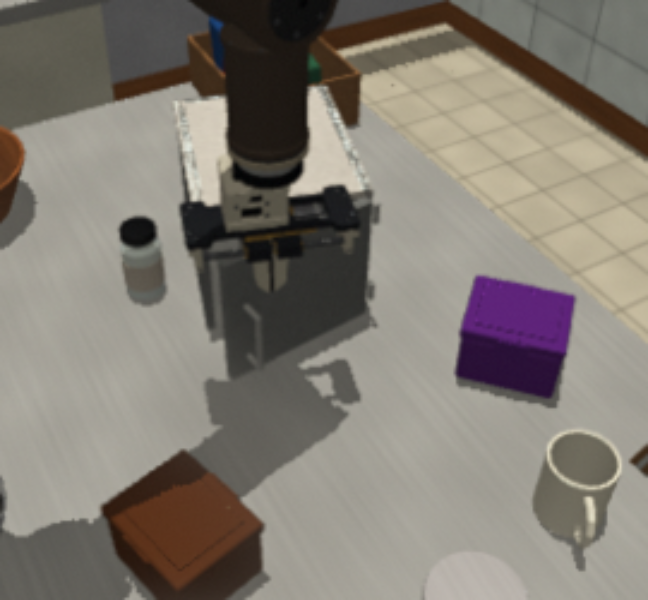

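The door is swinging shut, now at about 0.4 rad with its free edge at (225,330). The fingers are above the handle and clear of it. On to the catch.

```bash
python3 -m handwheel '[[0.63,-0.21,0,0,0,0],[0.63,-0.21,0,0,0,0],[0.63,-0.21,0,0,0,0],[0.63,-0.21,0,0,0,0],[0.3,0,0,0,0,0],[0.3,0,0,0,0,0],[0.3,0,0,0,0,0]]'
python3 -c "
from h import *
state()"
python3 -m handwheel '[[0.2,0,0,0,0,0],[0.2,0,0,0,0,0],[0.2,0,0,0,0,0],[0,0,0,0,0,0]]'
python3 -c "
from h import *
state()"
```

```text
clock: 27.1
position: [0.485, 0.0601, 0.1517]
ee_rot: [-2.522, -1.85, 0.002]
force: [-7.8, -8.8, 4.7]
width: 0.007
gripper_force: 4.8
t 27.1 cupTCP [-0.03   0.055  0.152] world [0.485 0.06  0.152] F cup [-10.762   4.808   4.7  ] w 0.006623918438060742
tool axes in cup (columns)
 [[ 1.    -0.003  0.007]
 [-0.003 -1.     0.012]
 [ 0.007 -0.012 -1.   ]] 
q [ 0.032  0.328 -0.321  1.965  0.117  0.874 -0.654]
clock: 27.43
position: [0.4874, 0.0673, 0.1517]
ee_rot: [-2.527, -1.847, 0.011]
force: [-13.8, -22.0, 16.1]
width: 0.005
gripper_force: 12.5
t 27.4333 cupTCP [-0.023  0.055  0.152] world [0.487 0.067 0.152] F cup [-25.099   6.68   16.119] w 0.005490648959547618
tool axes in cup (columns)
 [[ 1.    -0.007  0.001]
 [-0.007 -1.     0.013]
 [ 0.001 -0.013 -1.   ]] 
q [ 0.013  0.334 -0.319  1.955  0.123  0.882 -0.678]
```

```bash
python3 -m handwheel '[[-0.5,0,0,0,0,0],[-1,0,0,0,0,0],[-1,0,0,0,0,0],[-1,0,0,0,0,0],[-1,0,0,0,0,0],[-1,0,-0.5,0,0,0],[-1,0,-0.5,0,0,0],[-1,0,-0.5,0,0,0]]'
python3 -m handwheel '[[-1,0.5,0,0,0,0],[-1,0.5,0,0,0,0],[-1,0.5,0,0,0,0],[0,0,0,0,0,0],[0,0,0,0,0,0]]'
python3 -c "
from h import *
state()
for c in ['side','top','wrist']:
  g=get_image(c)
  for l in ['door_edge','door_hinge']:
    for r in place_of(l,c)[:2]:
      u,v=np.array(r['point'])*[512,384];print(c,l,r['score'],cup(atz(g,u,v,.194)))
  if c=='side':
    print([proj(g,C@np.array(p)+M) for p in [(-.016,.108,.194),(-.016-.0076,.108,.194)]])
    a=cv2.resize(g['image'][100:240,190:310,::-1],None,fx=3.3,fy=3.3)
  if c=='wrist': b=g['image'][:,:,::-1]
h=a.shape[0];cv2.imwrite('pics/f8.png',np.hstack([a,cv2.resize(b,(400,h))]))"
```

```text
clock: 28.1
position: [0.4458, -0.0701, 0.1809]
ee_rot: [-2.521, -1.851, -0.009]
force: [0.3, 0.7, 0.9]
width: 0.003
gripper_force: 0.0
clock: 28.52
position: [0.457, -0.1365, 0.1795]
ee_rot: [-2.524, -1.847, -0.009]
force: [-0.2, 1.3, 0.1]
width: 0.005
gripper_force: 0.0
t 28.5167 cupTCP [-0.226  0.023  0.179] world [ 0.457 -0.137  0.179] F cup [1.215 0.622 0.12 ] w 0.005235276838647878
tool axes in cup (columns)
 [[ 1.    -0.005  0.013]
 [-0.005 -1.     0.008]
 [ 0.013 -0.008 -1.   ]] 
q [ 0.384  0.267 -0.238  1.964  0.061  0.925 -0.19 ]
side door_edge 0.78 [-0.01   0.097  0.194]
side door_hinge 0.61 [ 0.001 -0.12   0.194]
side door_hinge 0.17 [-0.479 -0.153  0.194]
[array([213.174, 171.904]), array([213.499, 173.499])]
top door_edge 0.59 [-0.018  0.108  0.194]
top door_hinge 0.73 [-0.008 -0.111  0.194]
```

View pics/f8.png

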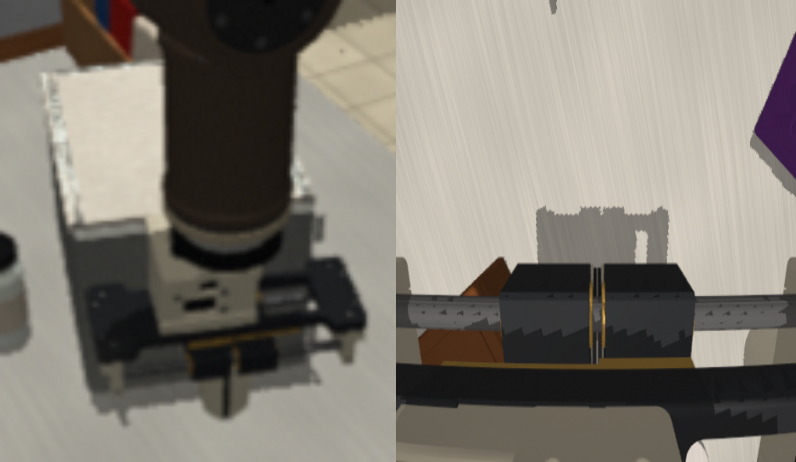

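The door looks shut in the left crop, with its face flush under the roof's front edge; the gripper hides part of it. I'll clear the view and check the door's line numerically.

```bash
python3 -m handwheel '[[-0.7,0.6,-0.7,0,0,0],[-0.7,0.6,-0.7,0,0,0],[-0.7,0.6,-0.7,0,0,0],[-0.7,0.6,-0.7,0,0,0],[-0.7,0.6,-0.7,0,0,0],[-0.7,0.6,-0.7,0,0,0],[-0.7,0.6,-0.7,0,0,0],[0,0,0,0,0,0]]'
python3 -c "
from h import *
state()
for c in ['top','side']:
  g=get_image(c);im=cv2.cvtColor(g['image'],cv2.COLOR_RGB2GRAY).astype(np.float32)
  xs=np.arange(-.05,.03,.004);print(c,(xs*1000).round())
  for y in np.linspace(-.1,.1,9):
    q=np.array([proj(g,C@np.array([x,y,.194])+M) for x in xs],np.float32)
    print(round(y,3),cv2.remap(im,q[None,:,0],q[None,:,1],1)[0].round().astype(int))
  for l in ['door_edge','door_hinge']:
    for r in place_of(l,c)[:1]:
      u,v=np.array(r['point'])*[512,384];print(c,l,r['score'],cup(atz(g,u,v,.194)))
  for n in ['spice_jar','mug','biscuit_tin']:
    print(n,[(round(r['score'],2),(np.array(r['rect'])*[800,600,800,600]).round()) for r in find_in(n,c)[:2]])
"
```

```text
clock: 29.63
position: [0.51, -0.2599, 0.2782]
ee_rot: [-2.529, -1.849, -0.011]
force: [-0.1, -0.4, -0.1]
width: 0.004
gripper_force: 0.0
t 29.6333 cupTCP [-0.328 -0.064  0.278] world [ 0.51  -0.26   0.278] F cup [-0.37  -0.06  -0.111] w 0.003597548085260136
tool axes in cup (columns)
 [[ 1.    -0.007  0.011]
 [-0.007 -1.     0.003]
 [ 0.011 -0.003 -1.   ]] 
q [ 0.512  0.324 -0.171  1.613  0.047  1.212  0.025]
top [-50. -46. -42. -38. -34. -30. -26. -22. -18. -14. -10.  -6.  -2.   2.
   6.  10.  14.  18.  22.  26.]
-0.1 [112 112 113 113 112 112 112 114 103  63  81  94  93  76 105 142 145 142
 144 147]
-0.075 [ 95  73  72  72  72  62  44  43  42  46  80  92  92  86 118 150 149 144
 145 145]
-0.05 [105  75  71  72  73  61  45  43  41  48  84  95  96  91 122 149 146 146
 147 149]
-0.025 [ 95  73  72  73  73  61  43  42  43  48  85  98  97  86 107 143 144 145
 147 147]
0.0 [107  77  74  75  73  64  44  43  43  47  83  99  99  87 110 147 146 145
 148 147]
0.025 [101  74  71  72  73  63  44  43  43  45  81  99  98  89 111 149 148 145
 143 146]
0.05 [104  76  71  71  72  62  46  43  43  46 
[... 935 characters left out ...]
 205 208 209
 210 211]
0.0 [ 55  54  53  53  53  52  55  74 102 121 126 110  99 119 167 199 206 209
 209 209]
0.025 [ 57  56  55  54  56  55  56  74 101 120 122 103  96 122 178 203 207 206
 205 207]
0.05 [ 55  55  54  53  54  54  56  72 102 124 124 107 100 121 178 201 206 206
 206 209]
0.075 [ 55  54  54  54  55  54  55  70 104 125 127 112 101 116 180 201 207 208
 207 206]
0.1 [ 54  54  55  54  54  54  56  65  98 119 125 112  98 102 142 160 169 177
 188 200]
side door_edge 0.86 [-0.011  0.108  0.194]
side door_hinge 0.81 [-0.011 -0.12   0.194]
spice_jar [(0.8, array([294., 291.,  30.,  49.]))]
mug [(0.67, array([579., 440.,  60.,  84.]))]
biscuit_tin [(0.81, array([512., 522.,  70.,  81.]))]
```

The door's top edge is parallel to the roof front to within 1 mm over 175 mm, so its angle is about 0. The bystanders are in place and the arm is clear.

```bash
python3 -c "
from cell import *
print(sign_off())"
```

```text
the job is handed in; nothing more can be done
None
```

I handed the job in, with no verdict returned: by my measurements the box stands wholly inside the cupboard, the door is shut and held on its catch, and the jar, mug and tin are where they were.

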